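# Grease the noodle roller and hold its top roller open

### The arm

A 7-joint arm with a two-finger parallel gripper is mounted at the origin on the work surface. World frame = base frame: x ahead of the robot, y to its left, z up, the work surface at z = 0. Lengths are in m, angles in rad, forces in N, time in s.
With the tool pointing down it reaches from about 0.4 to 0.85 m from the base axis. Payload 4.5 kg.
Tool frame: the origin (TCP) lies between the finger pads; the fingertips stand 22 mm ahead of it and the grasp point (between the pads) lies 3 mm ahead of it (ctrl.finger_overhang is the distance from the TCP to the fingertips, in m); z points along the fingers, y is the direction in which the jaws open and shut (so a half turn about z gives the same grasp; the last joint's range is limited). The gripper opens to 88 mm and grips with 3 to 60 N. Pads are 18 mm wide; open, the fingers measure 123 mm over their backs; the gripper's body (75 mm by 187 mm) begins 45 mm behind the grasp point.
Start: joints at [1.326, 0.689, -0.195, 1.565, 0.157, 0.902, -0.215], TCP at [0.172, -0.601, 0.234] pointing down, gripper open.
Joint ranges: [-3.01, 3.01], [-0.46, 2.08], [-1.47, 1.51], [0.13, 2.56], [-1, 4.14], [0.04, 2.09], [-2.66, 2.66]. Speed limits (rad/s): [2.57, 2.57, 3.14, 3.14, 3.14, 3.14, 3.14].

### API

Orientations are given as a rotation vector (axis times angle).
In Python, from rig import sensors, optics, ctrl, nets gives the robot as it stands.
- The arm moves only by the tool carry_out, never from a script. Its argument "moves" is a list of rows, each an object with "rot": the turn, a rotation vector about the tool's x, y, z in degrees, a list of three; "linear": the shift along the tool's x, y, z in m, a list of three; "grip": the opening, from 0 (shut) to 1 (fully open). A call has 1 to 10 rows; each row is the pose to reach, as a shift and turn from the pose commanded when the call began, along the tool's axes at that moment; what a row does not reach only later rows make up. A row lasts 1/8 s, in which the tool goes at most 62.5 mm and 10.7 degrees, less where a joint would pass 70% of its speed; a pose out of reach is approached as far as the arm can. A call with a gripper value outside its range is refused whole. The fingers move at their own pace and stop on an object; "squeeze" is the grip in N (left out, the last holds). Time passes only in rows, so rows that repeat a pose let the fingers close. It gives the time, the measured TCP pose, the force and the opening at its end, in the units of the state.
- sensors.observe(): the state, without advancing time (a new reading comes with each control period).
- optics.grab_frame(name): name is "side" or "top" or "wrist"; returns a dict with "img" (480x640x3 uint8, red, green, blue), "K" (3x3 intrinsics, pixels), "R" (3x3) and "t" (3): a world point X has camera coordinates R X + t; the wrist camera has in their place "T_tool_cam" (4x4, takes a point from camera to tool coordinates, whose origin is the TCP and whose axes are the flange's). Camera axes: x right, y down, z forward; pixel columns grow to the right and rows downward; lengths in m; the calibration is good to about 2 mm. A picture is of the moment at which its call begins: read the wrist's pose just before it. There is no depth.
- ctrl.hand_in(): hands the job in, once; it reports no verdict.
Trained networks look in a picture, given as the dict that the camera call returned (one of the last four; its "shot" number tells which), for a name from the list of things; names that differ only in an ending like _2 or _b are one class to them, and where a whole thing is asked for, a point or a joint stands for the part that bears it (a point fixed in the world has none). Each returns a list of dicts, best first, with "p" (0 to 1); they miss things now and then, are a little off and sometimes report something else, mostly with a low value. They report only what shows in the picture. A call takes as long as a camera call.
- nets.recognise(picture, query): "box" ([centre column, centre row, width, height] as shares, 0 to 1, of the picture: columns of its width, rows of its height, round what is visible of it).
The state is a dict: "time_s": time; "joint_positions": joint angles; "joint_vel": joint speeds; "joint_torque": joint torques, N m; "eef_pos": TCP position; "tool_rot": TCP orientation; "contact_force": force on the tool from outside, world axes, zero at the start; "ft_torque": the same for the moment, N m; "gripper_width": finger opening in m.
Only numpy, scipy, OpenCV 4.12 (cv2) and the standard library are available. Lean on these libraries where they do the work, as an engineer would, in place of code of your own. Each camera call takes 0.05 s, during which the arm holds its last target.

### The job

Closing-time service of the noodle roller: work the grease pump's handle through at least three full strokes, each right down to its stop and all the way back up, and then swing the cam lever up until it stands straight up, the highest point of its cams, where the top roller is lifted fully. The lever springs back if it is let go, so finish while still holding it there, so that I can wipe the rollers. Do not shift the tray, bowl, brush or tin.

Things in the scene. Friction and masses are not known exactly. Their poses are not given: they have to be found in the camera images.
- machine: Bench-top noodle roller, level, bolted down. Origin on the bench under the rollers, midway between the two grey cheeks; x from operator's side to back, y along the rollers (left), z up. Cam lever outermost left, grease pump outermost right. In mm: left cheek ends at y 102, x -64, 190 high; gear cover x -53..65, y -149..-103, 185 high; studs 272 high; pump reservoir 226 high at x 52, y -215.
- cam_lever (a joint): Angle of the cam lever (rad). 0: level, pointing to the operator (machine -x) on its rest stop, where it starts. Grows as the handle swings up. 1.571: straight up, cams at their highest (8 mm lift); beyond that the top roller sinks again, far stop at 1.92. Springs pull it back to 0 all the way: about 9 N at the handle on the way, some 3 N when upright.
- cam_handle (a point): Centre of the revolving handle at the end of the cam lever: a black plastic cylinder 26 mm thick, 70 mm long, that sticks out sideways (along machine y, outwards) from the flat lever arm and turns freely on its spindle. 110 mm from the cam shaft's axis; at rest 195 mm above the bench at machine (-110, 165) mm, upright 305 mm above it. Can be gripped from above, across it.
- cam_axis (a point): Point on the cam shaft's axis level with the middle of the revolving handle, 195 mm above the bench, machine (0, 165) mm. The axis runs along machine y; the handle's centre circles this point at 110 mm.
- top_roller_mid (a point): Centre of the top roller (50 mm in diameter, lies along machine y); 137 mm above the bench when down, 145 mm when lifted fully.
- pump_handle (a joint): Angle of the pump handle (rad). 0: at its upper stop, 30 degrees above level, pointing to the operator (machine -x), where it starts. Grows as it is pushed down; 1.047: at its lower stop, 30 degrees below level. A spring brings it back up by itself in about half a second; pushing takes about 5 N at the top, 10 N at the bottom.
- pump_grip (a point): Middle of the handle's black rubber sleeve (22 mm thick, covers 85 to 150 mm from the pivot), 120 mm from the pivot on the handle's centre line. 178 mm above the bench when up, 58 mm when down. The sleeve can be pushed down from above.
- pump_pivot (a point): Pivot of the pump handle, 118 mm above the bench, at machine (0, -215) mm; the handle swings in the plane through it along machine x and z.
- tray: Loose wooden noodle tray 140 x 220 mm, 45 mm high, on the bench in front of the rollers. Origin at the centre of its underside. To be left alone.
- bowl: Loose steel bowl, 124 mm across, 55 mm high, left of the machine. Origin at the centre of its underside. To be left alone.
- brush: Loose wooden flour brush 170 x 30 mm, 36 mm high, to the left in front. Origin at the centre of its underside. To be left alone.
- tin: Loose steel tin, 72 mm across, 75 mm high, right of the pump. Origin at the centre of its underside. To be left alone.

How it is judged:
On the way, in this order (a step that is already met when the one before it is completed fails the run):
1. pump handle down, first stroke, cam lever still at rest (value of joint pump_handle above 0.95 rad and value of joint cam_lever below 0.2 rad), for 0.05 s.
2. pump handle back up (value of joint pump_handle below 0.1 rad), for 0.05 s.
3. pump handle down, second stroke (all of step 1), for 0.05 s.
4. pump handle back up (value of joint pump_handle below 0.1 rad), for 0.05 s.
5. pump handle down, third stroke (all of step 3), for 0.05 s.
6. pump handle back up (value of joint pump_handle below 0.1 rad and value of joint cam_lever below 0.2 rad), for 0.05 s.
7. cam lever upright, held by the fingers (value of joint cam_lever between 1.441 and 1.701 rad and contact force between the fingers and cam_lever above 1 N), for 0.2 s.
At the end, for the whole second after the job is handed in: The cam lever stands within 0.13 rad (7 degrees) of straight up, held by the fingers with more than 1 N, the top roller is lifted to within 0.7 mm of its highest, and the pump handle is back up within 0.1 rad (all of step 7 and height (world z) of top_roller_mid above 0.1443 m and value of joint pump_handle below 0.1 rad); the arm keeps its last pose, push and grip.
It fails at once if the tray, bowl, brush or tin is shifted by more than 30 mm (distance of any of tray, bowl, brush, tin from where it was at the start of the episode above 0.03 m).
It fails at once if the tray, bowl, brush or tin is tipped over (angle between any of tray, bowl, brush, tin's own z axis and vertical above 0.5 rad).
It also fails if it takes over 56 s, if anything falls off the work surface, if the arm or the gripper's body presses on something with over 40 N, if the wrist force passes 120 N, or if a joint passes its speed limit or range.

## Working session

There is one attempt and no reset: what is moved stays moved. The work goes in short steps, Python scripts to look and compute and a tool call to move; the robot and the scene stay as the last step left them, time stands still between calls to the robot, and variables do not carry over. Pictures are saved under pics/ and viewed, and the job is handed in when it is done.

Besides the shell and the picture viewer there is one more tool, called by a JSON object that holds its "name" and its "arguments", one argument or row to a line. carry_out: Moves the arm, as the interface text tells. Its arguments: {"type":"object","properties":{"moves":{"type":"array"},"squeeze":{"type":"number"}},"required":["moves"]}

```bash
mkdir -p pics; ls; python3 - <<'E'
from rig import sensors, optics, ctrl, nets
import cv2
print(sensors.observe(), ctrl.finger_overhang)
for n in ["side","top","wrist"]:
    f=optics.grab_frame(n)
    cv2.imwrite(f"pics/{n}0.png",f["img"][:,:,::-1])
    print(n,{k:v for k,v in f.items() if k!="img"})
    for q in ["machine","cam_handle","pump_grip","tray","bowl","tin","brush","cam_lever"]:
        if n!="wrist":
            r=nets.recognise(f,q); print(q,[(round(d["p"],2),[round(x*s,1) for x,s in zip(d["box"],[640,480,640,480])]) for d in r[:2]])
E
```

```text
pics
{'time_s': 0.0, 'joint_positions': array([ 1.32578719,  0.68996303, -0.1945214 ,  1.56632448,  0.1572819 ,
        0.90251433, -0.2150558 ]), 'joint_vel': array([ 9.20143174e-05, -6.43660556e-04, -6.01340240e-04,  1.21106538e-03,
        1.04172517e-03, -1.10801887e-03, -1.08233864e-03]), 'joint_torque': array([ 2.16493127e-04, -5.27563512e+01, -1.26640566e+00, -1.53428507e+01,
       -5.25018037e-02,  6.60380727e-03,  1.88407257e-04]), 'eef_pos': array([ 0.17179064, -0.60026425,  0.23292852]), 'tool_rot': array([-3.10932520e+00, -4.36475340e-01,  5.78065495e-04]), 'contact_force': array([-0.56541285,  0.00406655,  0.02088669]), 'ft_torque': array([ 0.04681075, -0.00224905, -0.00019131]), 'gripper_width': 0.08807707347650995} 0.022
side {'K': array([[434.70323058,   0.        , 325.98761123],
       [  0.        , 434.70323058, 241.50730518],
       [  0.        ,   0.        ,   1.        ]]), 'R': array([[-0.96248798, -0.27038252, -0.02258732],
       [-0.15012281,  0.60003735, -0.78575971],
       [ 0.22600892, -0.7528934 , -0.61811932]]), 't': array([0.5223076 , 0.15509049, 
[... 1138 characters left out ...]
7, [161.7, 193.9, 53.3, 52.7]), (0.35, [302.0, 214.0, 226.9, 135.7])]
tin [(0.87, [450.5, 242.2, 37.4, 33.8])]
brush []
cam_lever [(0.7, [265.7, 236.2, 163.7, 65.0])]
wrist {'K': array([[347.48593215,   0.        , 323.44826364],
       [  0.        , 347.48593215, 241.94016462],
       [  0.        ,   0.        ,   1.        ]]), 'T_tool_cam': array([[ 1.27995124e-03, -9.65727389e-01, -2.59555335e-01,
         6.52111744e-02],
       [ 9.99998395e-01,  1.56153027e-03, -8.78669554e-04,
        -7.27464151e-04],
       [ 1.25385877e-03, -2.59553794e-01,  9.65727837e-01,
        -1.51340405e-01],
       [ 0.00000000e+00,  0.00000000e+00,  0.00000000e+00,
         1.00000000e+00]]), 'shot': 3}
```

View pics/side0.png

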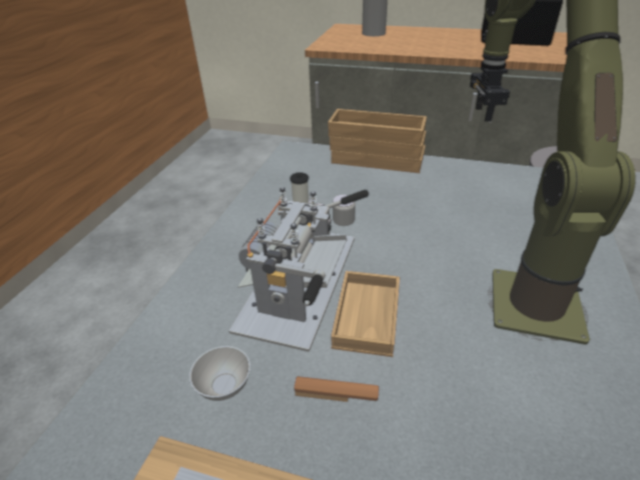

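View pics/top0.png

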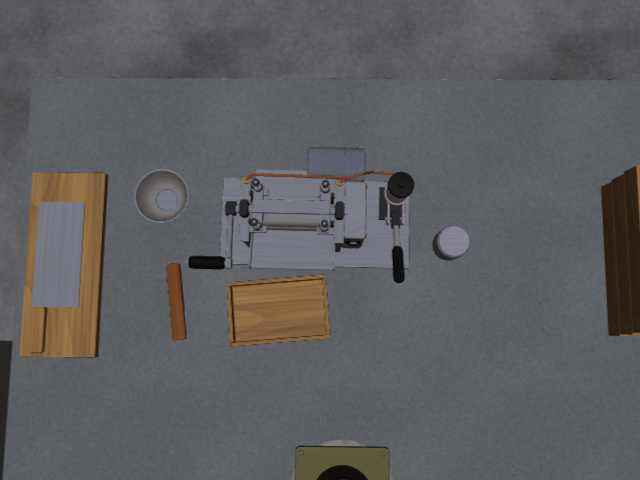

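```bash
python3 - <<'E'
import cv2
t=cv2.imread("pics/top0.png");s=cv2.imread("pics/side0.png")
a=cv2.resize(t[160:300,180:280],None,fx=4,fy=4,interpolation=2)
b=cv2.resize(t[160:300,350:450],None,fx=4,fy=4,interpolation=2)
cv2.imwrite("pics/zt.png",cv2.hconcat([a,b]))
cv2.imwrite("pics/zs.png",cv2.resize(s[160:310,225:385],None,fx=4,fy=4,interpolation=2))
E
```

```text
(no output)
```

View pics/zt.png

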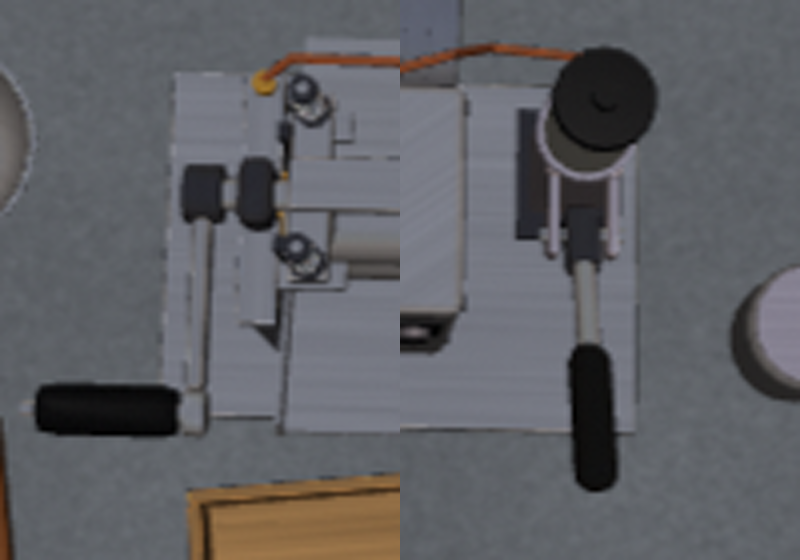

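View pics/zs.png

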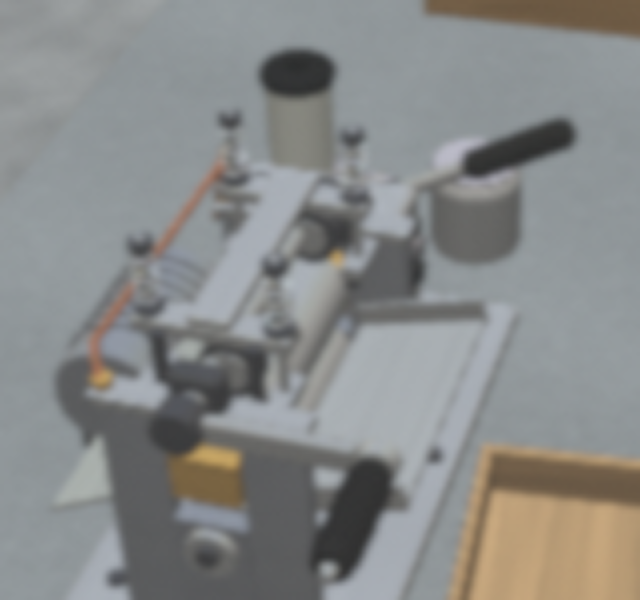

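```bash
cat > h.py <<'E'
import numpy as np
KT=np.array([[624.675,0,316.137],[0,624.675,239.654],[0,0,1]])
RT=np.array([[ 0.0102375 , -0.99985881, -0.01332516],[-0.99114166, -0.00838182, -0.1325442 ],[ 0.13241379,  0.01456404, -0.99108752]]);tT=np.array([0.05470571, 0.55674613, 1.36256079])
KS=np.array([[434.703,0,325.988],[0,434.703,241.507],[0,0,1]])
RS=np.array([[-0.96248798, -0.27038252, -0.02258732],[-0.15012281,  0.60003735, -0.78575971],[ 0.22600892, -0.7528934 , -0.61811932]]);tS=np.array([0.5223076 , 0.15509049, 1.0806276 ])
def proj(c,X):
    K,R,t=(KT,RT,tT) if c=='t' else (KS,RS,tS)
    p=K@(R@X+t); return p[:2]/p[2]
def M(p,X):
    c,s=np.cos(p[2]),np.sin(p[2]); return np.array([p[0]+c*X[0]-s*X[1],p[1]+s*X[0]+c*X[1],X[2]])
E
python3 - <<'E'
from h import *
from scipy.optimize import least_squares
a=np.pi/6
gr=[-.1175*np.cos(a),-.215,.118+.1175*.5]
obs=[('t',[-.11,.165,.195],[206.9,262.3]),('t',gr,[398.4,264.4]),('t',[.052,-.215,.226],[401.3,184.3]),
('s',[-.11,.165,.195],[313,289.5]),('s',gr,[355.3,197]),('s',[.052,-.215,.226],[299.3,178])]
f=lambda p:np.concatenate([proj(c,M(p,np.array(X)))-u for c,X,u in obs])
r=least_squares(f,[.55,.05,0]);print(r.x,r.fun.round(1))
p=r.x
for n,X in dict(handle=[-.11,.165,.195],axis=[0,.165,.195],up=[0,.165,.305],grip=gr,pivot=[0,-.215,.118],origin=[0,0,0]).items(): print(n,M(p,np.array(X)).round(4))
# ground points
for n,u,z in [('brush',[176,301],.03),('tray',[278,311],.045),('bowl',[162,196],.055),('tin',[452,242],.075)]:
    g=least_squares(lambda q:proj('t',np.array([q[0],q[1],z]))-u,[.5,0]).x;print(n,g.round(3))
from scipy.spatial.transform import Rotation as Ro
print(Ro.from_rotvec([-3.10932520e+00, -4.36475340e-01,  5.78065495e-04]).as_matrix().round(3))
E
```

```text
[ 0.59398805  0.1081837  -0.01883078] [-0.8  0.5 -1.2  0.4 -0.3 -0.1  0.2 -0.7 -0.6 -0.4  0.1 -4.8]
handle [0.4871 0.2752 0.195 ]
axis [0.5971 0.2732 0.195 ]
up [0.5971 0.2732 0.305 ]
grip [ 0.4882 -0.1049  0.1768]
pivot [ 0.5899 -0.1068  0.118 ]
origin [0.594  0.1082 0.    ]
brush [0.417 0.371]
tray [0.396 0.142]
bowl [0.65  0.406]
tin [ 0.549 -0.236]
[[ 0.961  0.275 -0.001]
 [ 0.275 -0.961  0.002]
 [-0.    -0.002 -1.   ]]
```

{"name": "carry_out", "arguments": {
  "moves": [
    {"rot": [0,0,0],"linear": [0.02,-0.018,-0.01],"grip": 0},
    {"rot": [0,0,2],"linear": [0.06,-0.055,-0.03],"grip": 0},
    {"rot": [0,0,5],"linear": [0.1,-0.092,-0.03],"grip": 0},
    {"rot": [0,0,8],"linear": [0.14,-0.129,-0.03],"grip": 0},
    {"rot": [0,0,11],"linear": [0.18,-0.166,-0.03],"grip": 0},
    {"rot": [0,0,14],"linear": [0.22,-0.203,-0.03],"grip": 0},
    {"rot": [0,0,17],"linear": [0.26,-0.24,-0.03],"grip": 0},
    {"rot": [0,0,17],"linear": [0.3,-0.276,-0.03],"grip": 0},
    {"rot": [0,0,17],"linear": [0.33,-0.304,-0.03],"grip": 0},
    {"rot": [0,0,17],"linear": [0.34,-0.313,-0.03],"grip": 0}
  ],
  "squeeze": 30
}}

```text
time_s: 2.2
eef_pos: [0.4142, -0.204, 0.2639]
tool_rot: [-3.141, 0.021, -0.002]
contact_force: [-0.5, -0.1, -0.5]
gripper_width: 0.0008
```

```bash
python3 - <<'E'
from rig import sensors
from scipy.spatial.transform import Rotation as Ro
s=sensors.observe();print(s['time_s'],s['eef_pos'],s['joint_positions'].round(3),s['gripper_width']);R=Ro.from_rotvec(s['tool_rot']).as_matrix();print(R.round(3))
import numpy as np
print(R.T@(np.array([.475,-.1046,.25])-s['eef_pos']))
E
```

```text
2.2 [ 0.4142257  -0.20404094  0.26394433] [ 0.434  0.434 -0.11   2.003  0.07   0.708 -1.304] 0.0007522561898037142
[[ 1.    -0.013  0.001]
 [-0.013 -1.     0.   ]
 [ 0.001 -0.001 -1.   ]]
[ 0.05944823 -0.10022321  0.01405968]
```

{"name": "carry_out", "arguments": {
  "moves": [
    {"rot": [0,0,0],"linear": [0.015,-0.025,0],"grip": 0},
    {"rot": [0,0,0],"linear": [0.035,-0.06,0],"grip": 0},
    {"rot": [0,0,0],"linear": [0.05,-0.085,0.005],"grip": 0},
    {"rot": [0,0,0],"linear": [0.06,-0.1,0.01],"grip": 0},
    {"rot": [0,0,0],"linear": [0.06,-0.1,0.015],"grip": 0},
    {"rot": [0,0,0],"linear": [0.06,-0.1,0.015],"grip": 0}
  ]
}}

```text
time_s: 2.95
eef_pos: [0.4734, -0.1091, 0.2482]
tool_rot: [3.14, -0.032, -0.003]
contact_force: [-0.0, -0.3, -0.3]
gripper_width: 0.0005
```

```bash
python3 - <<'E'
from rig import sensors,optics
import cv2
print(sensors.observe()['eef_pos'])
a=optics.grab_frame("top")["img"][:,:,::-1];b=optics.grab_frame("side")["img"][:,:,::-1]
z=cv2.hconcat([cv2.resize(a[170:310,340:480],None,fx=2.8,fy=2.8),cv2.resize(b[120:260,270:410],None,fx=2.8,fy=2.8)])
cv2.imwrite("pics/p1.png",z)
E
```

```text
[ 0.47336324 -0.10912583  0.24818958]
```

View pics/p1.png

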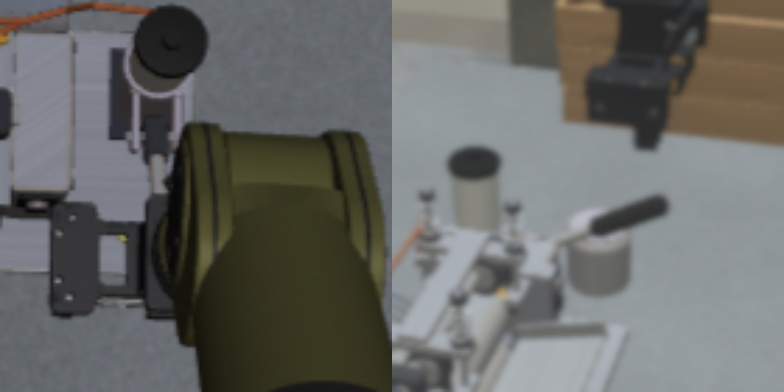

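{"name": "carry_out", "arguments": {
  "moves": [
    {"rot": [0,0,0],"linear": [0,-0.004,0.03],"grip": 0},
    {"rot": [0,0,0],"linear": [0,-0.004,0.055],"grip": 0},
    {"rot": [0,0,0],"linear": [0,-0.004,0.08],"grip": 0},
    {"rot": [0,0,0],"linear": [0,-0.004,0.1],"grip": 0},
    {"rot": [0,0,0],"linear": [0,-0.004,0.12],"grip": 0},
    {"rot": [0,0,0],"linear": [0,-0.004,0.135],"grip": 0},
    {"rot": [0,0,0],"linear": [0,-0.004,0.14],"grip": 0}
  ]
}}

```text
time_s: 3.92
eef_pos: [0.4703, -0.1049, 0.1082]
tool_rot: [3.14, -0.032, -0.012]
contact_force: [-5.7, 0.8, 7.3]
gripper_width: 0.0006
```

```bash
python3 - <<'E'
from rig import sensors,optics
import cv2
s=sensors.observe();print(s['eef_pos'],s['contact_force'])
a=optics.grab_frame("wrist")["img"][:,:,::-1];b=optics.grab_frame("side")["img"][:,:,::-1]
z=cv2.hconcat([cv2.resize(a,None,fx=.6125,fy=.6125)[:290],cv2.resize(b[120:260,270:410],None,fx=2.8,fy=2.8)[:290]])
cv2.imwrite("pics/p2.png",z)
E
```

```text
[ 0.4703394  -0.10488078  0.10821163] [-5.66665006  0.76764116  7.3466395 ]
```

View pics/p2.png

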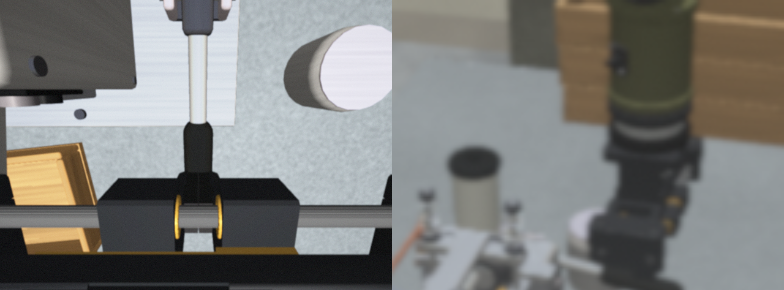

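{"name": "carry_out", "arguments": {
  "moves": [
    {"rot": [0,0,0],"linear": [0.004,0,0.008],"grip": 0},
    {"rot": [0,0,0],"linear": [0.004,0,0.015],"grip": 0},
    {"rot": [0,0,0],"linear": [0.004,0,0.02],"grip": 0},
    {"rot": [0,0,0],"linear": [0.004,0,0.022],"grip": 0}
  ]
}}

```text
time_s: 4.53
eef_pos: [0.4751, -0.105, 0.0868]
tool_rot: [3.14, -0.032, -0.01]
contact_force: [-5.4, -0.6, 7.0]
gripper_width: 0.0004
```

{"name": "carry_out", "arguments": {
  "moves": [
    {"rot": [0,0,0],"linear": [0,0,0.005],"grip": 0},
    {"rot": [0,0,0],"linear": [0,0,0.008],"grip": 0},
    {"rot": [0,0,0],"linear": [0,0,0.008],"grip": 0}
  ]
}}

```text
time_s: 4.9
eef_pos: [0.4771, -0.1051, 0.0793]
tool_rot: [3.14, -0.031, -0.003]
contact_force: [-3.2, 0.1, 7.1]
gripper_width: 0.0004
```

```bash
python3 - <<'E'
from rig import sensors,optics
import cv2
s=sensors.observe();print(s['eef_pos'],s['contact_force'])
a=optics.grab_frame("wrist")["img"][:,:,::-1];b=optics.grab_frame("side")["img"][:,:,::-1]
z=cv2.hconcat([cv2.resize(a,None,fx=.6125,fy=.6125)[:290],cv2.resize(b[150:290,270:410],None,fx=2.8,fy=2.8)[:290]])
cv2.imwrite("pics/p3.png",z)
E
```

```text
[ 0.477051   -0.10506268  0.07925962] [-3.15459738  0.10671382  7.09990874]
```

View pics/p3.png

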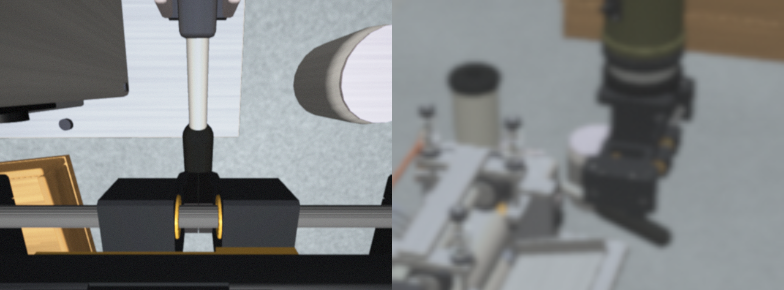

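```bash
python3 - <<'E'
from h import *
p=[.594,.1082,-.0188]
for th in [-.524,0,.2,.35,.45,.524]:
  print(th,*[proj('s',M(p,np.array([-r*np.cos(th),-.215,.118-r*np.sin(th)]))).round(1) for r in (.085,.12,.15)])
print('tip',proj('s',np.array([.477,-.105,.0573])),'bodyedge')
E
python3 - <<'E'
import cv2
b=cv2.imread('pics/p3.png')
cv2.imwrite('pics/p3z.png',cv2.resize(b[130:290,540:700],None,fx=3.5,fy=3.5))
E
```

```text
-0.524 [344.5 200.2] [355.5 196.3] [365.2 192.8]
0 [348.4 213.8] [360.8 215.7] [371.6 217.3]
0.2 [347.8 218.7] [359.7 222.6] [370.  225.9]
0.35 [346.6 222.1] [357.9 227.3] [367.6 231.8]
0.45 [345.4 224.2] [356.2 230.2] [365.4 235.4]
0.524 [344.4 225.6] [354.7 232.2] [363.5 237.9]
tip [357.84681008 232.84657995] bodyedge
```

View pics/p3z.png

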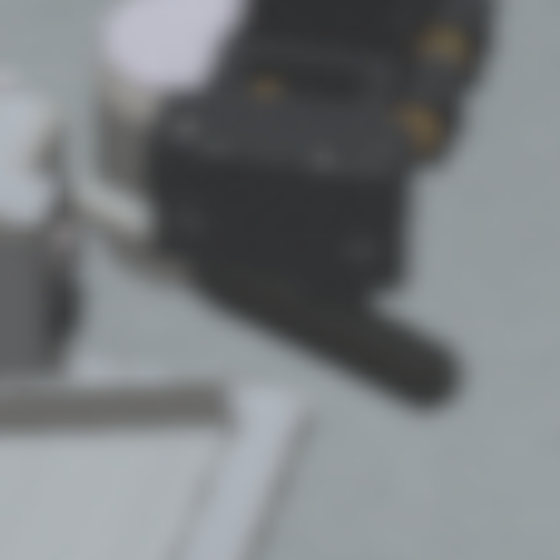

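{"name": "carry_out", "arguments": {
  "moves": [
    {"rot": [0,0,0],"linear": [0,0,0.004],"grip": 0},
    {"rot": [0,0,0],"linear": [0,0,0.008],"grip": 0},
    {"rot": [0,0,0],"linear": [0,0,0.01],"grip": 0},
    {"rot": [0,0,0],"linear": [0,0,0.01],"grip": 0}
  ]
}}

```text
time_s: 5.5
eef_pos: [0.4801, -0.1051, 0.0699]
tool_rot: [3.14, -0.031, 0.006]
contact_force: [0.3, -0.4, 9.4]
gripper_width: 0.0005
```

```bash
cat > look.py <<'E'
from rig import sensors,optics
import cv2,sys
s=sensors.observe();print(s['time_s'],s['eef_pos'],s['contact_force'])
b=optics.grab_frame("side")["img"][:,:,::-1]
cv2.imwrite(sys.argv[1],cv2.resize(b[180:260,310:390],None,fx=7,fy=7,interpolation=2))
E
python3 look.py pics/p4.png
```

```text
5.5 [ 0.48008575 -0.10510233  0.06992265] [ 0.3140332  -0.43180231  9.35054573]
```

View pics/p4.png

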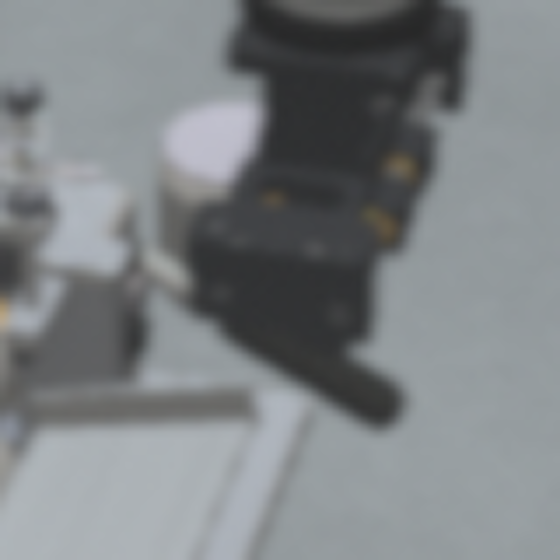

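{"name": "carry_out", "arguments": {
  "moves": [
    {"rot": [0,0,0],"linear": [0,0,0.004],"grip": 0},
    {"rot": [0,0,0],"linear": [0,0,0.006],"grip": 0},
    {"rot": [0,0,0],"linear": [0,0,0.006],"grip": 0}
  ]
}}

```text
time_s: 5.92
eef_pos: [0.4817, -0.1052, 0.0654]
tool_rot: [3.14, -0.031, 0.012]
contact_force: [-0.9, -0.2, 22.7]
gripper_width: 0.0003
```

{"name": "carry_out", "arguments": {
  "moves": [
    {"rot": [0,0,0],"linear": [0,0,-0.03],"grip": 0},
    {"rot": [0,0,0],"linear": [0,0,-0.08],"grip": 0},
    {"rot": [0,0,0],"linear": [0,0,-0.13],"grip": 0},
    {"rot": [0,0,0],"linear": [0,0,-0.17],"grip": 0},
    {"rot": [0,0,0],"linear": [0,0,-0.185],"grip": 0},
    {"rot": [0,0,0],"linear": [0,0,-0.185],"grip": 0},
    {"rot": [0,0,0],"linear": [0,0,-0.185],"grip": 0},
    {"rot": [0,0,0],"linear": [0,0,-0.185],"grip": 0},
    {"rot": [0,0,0],"linear": [0,0,-0.185],"grip": 0},
    {"rot": [0,0,0],"linear": [0,0,-0.185],"grip": 0}
  ]
}}

```text
time_s: 7.18
eef_pos: [0.4785, -0.1035, 0.2473]
tool_rot: [-3.141, 0.028, 0.001]
contact_force: [0.1, -0.3, 1.2]
gripper_width: 0.0005
```

```bash
python3 look.py pics/p5.png
```

```text
7.175 [ 0.47845634 -0.10351472  0.24734489] [ 0.08778381 -0.33606744  1.21408847]
```

View pics/p5.png

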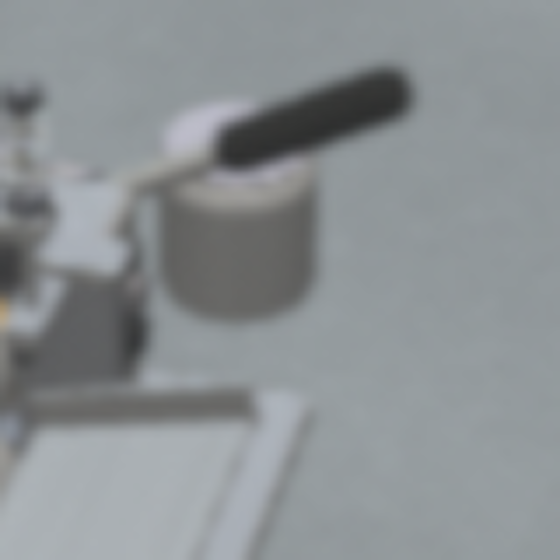

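{"name": "carry_out", "arguments": {
  "moves": [
    {"rot": [0,0,0],"linear": [0,0,0.04],"grip": 0},
    {"rot": [0,0,0],"linear": [0,0,0.07],"grip": 0},
    {"rot": [0,0,0],"linear": [0,0,0.1],"grip": 0},
    {"rot": [0,0,0],"linear": [0,0,0.13],"grip": 0},
    {"rot": [0,0,0],"linear": [0,0,0.15],"grip": 0},
    {"rot": [0,0,0],"linear": [0,0,0.165],"grip": 0},
    {"rot": [0,0,0],"linear": [0,0,0.177],"grip": 0},
    {"rot": [0,0,0],"linear": [0,0,0.183],"grip": 0},
    {"rot": [0,0,0],"linear": [0,0,0.184],"grip": 0},
    {"rot": [0,0,0],"linear": [0,0,0.184],"grip": 0}
  ]
}}

```text
time_s: 8.48
eef_pos: [0.4818, -0.1039, 0.0658]
tool_rot: [3.14, -0.028, 0.011]
contact_force: [0.9, -0.2, 20.3]
gripper_width: 0.0004
```

Stop reached again (20 N). Up, then the third stroke.

{"name": "carry_out", "arguments": {
  "moves": [
    {"rot": [0,0,0],"linear": [0,0,-0.03],"grip": 0},
    {"rot": [0,0,0],"linear": [0,0,-0.08],"grip": 0},
    {"rot": [0,0,0],"linear": [0,0,-0.13],"grip": 0},
    {"rot": [0,0,0],"linear": [0,0,-0.17],"grip": 0},
    {"rot": [0,0,0],"linear": [0,0,-0.185],"grip": 0},
    {"rot": [0,0,0],"linear": [0,0,-0.185],"grip": 0},
    {"rot": [0,0,0],"linear": [0,0,-0.185],"grip": 0},
    {"rot": [0,0,0],"linear": [0,0,-0.185],"grip": 0},
    {"rot": [0,0,0],"linear": [0,0,-0.185],"grip": 0},
    {"rot": [0,0,0],"linear": [0,0,-0.185],"grip": 0}
  ]
}}

```text
time_s: 9.72
eef_pos: [0.4785, -0.1035, 0.2483]
tool_rot: [-3.141, 0.028, 0.001]
contact_force: [0.4, 0.4, 1.1]
gripper_width: 0.0007
```

{"name": "carry_out", "arguments": {
  "moves": [
    {"rot": [0,0,0],"linear": [0,0,0.04],"grip": 0},
    {"rot": [0,0,0],"linear": [0,0,0.07],"grip": 0},
    {"rot": [0,0,0],"linear": [0,0,0.1],"grip": 0},
    {"rot": [0,0,0],"linear": [0,0,0.13],"grip": 0},
    {"rot": [0,0,0],"linear": [0,0,0.15],"grip": 0},
    {"rot": [0,0,0],"linear": [0,0,0.165],"grip": 0},
    {"rot": [0,0,0],"linear": [0,0,0.177],"grip": 0},
    {"rot": [0,0,0],"linear": [0,0,0.183],"grip": 0},
    {"rot": [0,0,0],"linear": [0,0,0.185],"grip": 0},
    {"rot": [0,0,0],"linear": [0,0,0.185],"grip": 0}
  ]
}}

```text
time_s: 10.98
eef_pos: [0.4819, -0.104, 0.0657]
tool_rot: [3.14, -0.028, 0.011]
contact_force: [-0.2, -0.1, 20.6]
gripper_width: 0.0007
```

{"name": "carry_out", "arguments": {
  "moves": [
    {"rot": [0,0,0],"linear": [0,0,-0.03],"grip": 0},
    {"rot": [0,0,0],"linear": [0,0,-0.08],"grip": 0},
    {"rot": [0,0,0],"linear": [0,0,-0.13],"grip": 0},
    {"rot": [0,0,0],"linear": [0,0,-0.17],"grip": 0},
    {"rot": [0,0,0],"linear": [0,0,-0.2],"grip": 0},
    {"rot": [0,0,0],"linear": [0,0,-0.22],"grip": 0},
    {"rot": [0,0,0],"linear": [0,0,-0.24],"grip": 0},
    {"rot": [0,0,0],"linear": [0,0,-0.25],"grip": 0},
    {"rot": [0,0,0],"linear": [0,0,-0.25],"grip": 0},
    {"rot": [0,0,0],"linear": [0,0,-0.25],"grip": 0}
  ]
}}

```text
time_s: 12.22
eef_pos: [0.4781, -0.1035, 0.3129]
tool_rot: [-3.141, 0.028, 0.002]
contact_force: [-0.7, 0.5, -0.3]
gripper_width: 0.0002
```

```bash
python3 look.py pics/p6.png; python3 - <<'E'
from rig import sensors
from scipy.spatial.transform import Rotation as Ro
s=sensors.observe();print(s['joint_positions'].round(3));print(Ro.from_rotvec(s['tool_rot']).as_matrix().round(3))
E
```

```text
12.225 [ 0.47811388 -0.10349775  0.31293866] [-0.70285356  0.46569471 -0.30387852]
[ 0.208  0.408 -0.131  1.854  0.067  0.885 -1.544]
[[ 1.    -0.018 -0.002]
 [-0.018 -1.     0.   ]
 [-0.002 -0.    -1.   ]]
```

View pics/p6.png

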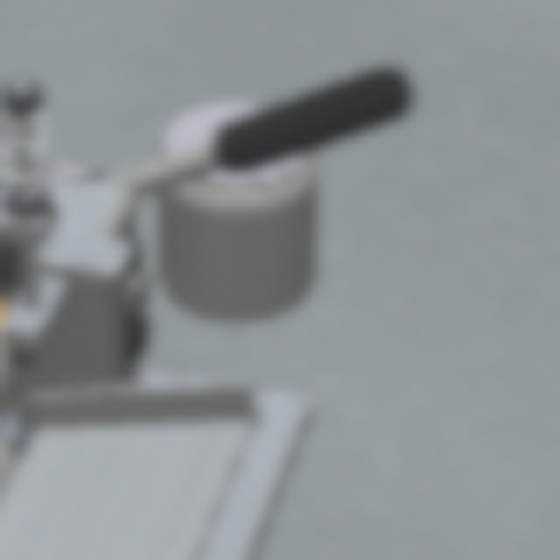

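{"name": "carry_out", "arguments": {
  "moves": [
    {"rot": [0,0,-5],"linear": [0,-0.02,0],"grip": 0},
    {"rot": [0,0,-14],"linear": [0,-0.06,0],"grip": 0.3},
    {"rot": [0,0,-23],"linear": [0,-0.1,0],"grip": 1},
    {"rot": [0,0,-32],"linear": [0,-0.14,0],"grip": 1},
    {"rot": [0,0,-41],"linear": [0,-0.18,0],"grip": 1},
    {"rot": [0,0,-50],"linear": [0.001,-0.22,0],"grip": 1},
    {"rot": [0,0,-59],"linear": [0.001,-0.26,0],"grip": 1},
    {"rot": [0,0,-68],"linear": [0.001,-0.3,0],"grip": 1},
    {"rot": [0,0,-77],"linear": [0.002,-0.34,0],"grip": 1},
    {"rot": [0,0,-86],"linear": [0.002,-0.37,0],"grip": 1}
  ]
}}

```text
time_s: 13.52
eef_pos: [0.4857, 0.2698, 0.3135]
tool_rot: [-2.304, -2.134, -0.0]
contact_force: [0.2, 0.6, 0.9]
gripper_width: 0.0872
```

```bash
python3 - <<'E'
from rig import sensors,optics,nets
from scipy.spatial.transform import Rotation as Ro
import cv2,numpy as np
s=sensors.observe();print(s['eef_pos'],s['joint_positions'].round(3),s['gripper_width']);R=Ro.from_rotvec(s['tool_rot']).as_matrix();print(R.round(3))
f=optics.grab_frame("wrist");cv2.imwrite("pics/w1.png",f["img"][:,:,::-1])
T=f["T_tool_cam"];K=f["K"]
def pr(X):
    c=np.linalg.inv(T)@np.r_[R.T@(np.array(X)-s['eef_pos']),1];u=K@c[:3];return u[:2]/u[2]
print(pr([.4871,.2752,.195]),R.T@(np.array([.487,.277,.192])-s['eef_pos']))
for d in nets.recognise(f,"cam_handle")[:2]: print(d["p"],np.array(d["box"])*[640,480,640,480])
E
```

```text
[0.4857246  0.26976038 0.31347293] [-0.249  0.545 -0.563  1.659  0.326  1.033 -0.991] 0.08718044423905408
[[ 0.076  0.997 -0.001]
 [ 0.997 -0.076  0.001]
 [ 0.001 -0.001 -1.   ]]
[326.64606087 228.76391111] [0.00717745 0.00084464 0.12148038]
0.58 [324.16  228.864  36.096  95.088]
```

View pics/w1.png

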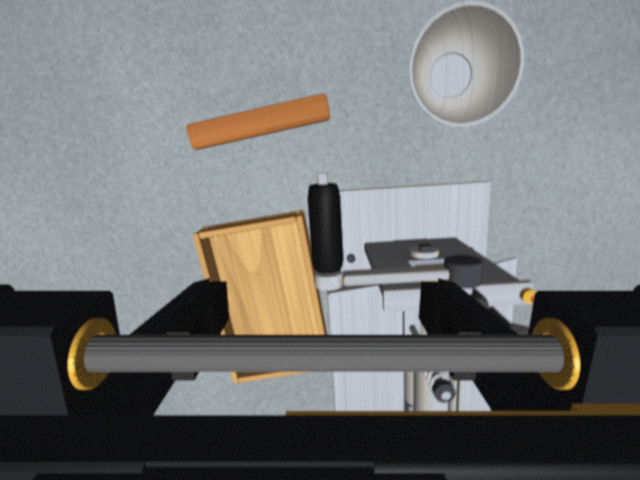

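{"name": "carry_out", "arguments": {
  "moves": [
    {"rot": [0,0,-3],"linear": [0.005,0.001,0.02],"grip": 1},
    {"rot": [0,0,-3],"linear": [0.008,0.001,0.05],"grip": 1},
    {"rot": [0,0,-3],"linear": [0.008,0.001,0.08],"grip": 1},
    {"rot": [0,0,-3],"linear": [0.008,0.001,0.105],"grip": 1},
    {"rot": [0,0,-3],"linear": [0.008,0.001,0.116],"grip": 1},
    {"rot": [0,0,-3],"linear": [0.008,0.001,0.116],"grip": 1}
  ]
}}

```text
time_s: 14.38
eef_pos: [0.4885, 0.2739, 0.1974]
tool_rot: [-2.26, -2.182, 0.002]
contact_force: [0.1, 0.2, -0.0]
gripper_width: 0.0881
```

{"name": "carry_out", "arguments": {
  "moves": [
    {"rot": [0,0,0],"linear": [0,0,0],"grip": 0.2},
    {"rot": [0,0,0],"linear": [0,0,0],"grip": 0.1},
    {"rot": [0,0,0],"linear": [0,0,0],"grip": 0.1},
    {"rot": [0,0,0],"linear": [0,0,0],"grip": 0.1},
    {"rot": [0,0,0],"linear": [0,0,0],"grip": 0.1}
  ],
  "squeeze": 35
}}

```text
time_s: 15.0
eef_pos: [0.489, 0.2743, 0.1978]
tool_rot: [2.26, 2.182, 0.0]
contact_force: [0.9, 1.3, 0.0]
gripper_width: 0.0401
```

```bash
python3 - <<'E'
from rig import sensors,optics,nets
from scipy.spatial.transform import Rotation as Ro
import cv2,numpy as np
s=sensors.observe();print(s['eef_pos'],s['contact_force'],s['joint_positions'].round(3),s['gripper_width']);R=Ro.from_rotvec(s['tool_rot']).as_matrix();print(R.round(3))
f=optics.grab_frame("wrist");g=optics.grab_frame("side")
cv2.imwrite("pics/w2.png",cv2.hconcat([cv2.resize(f["img"][:,:,::-1],(400,300)),cv2.resize(g["img"][200:350,230:430,::-1],(400,300))]))
E
```

```text
[0.4889534  0.27425948 0.1977996 ] [0.94667693 1.27961943 0.02857293] [-0.297  0.687 -0.501  1.792  0.449  0.778 -1.064] 0.040122868404257175
[[ 0.035  0.999  0.   ]
 [ 0.999 -0.035  0.   ]
 [ 0.     0.    -1.   ]]
```

View pics/w2.png

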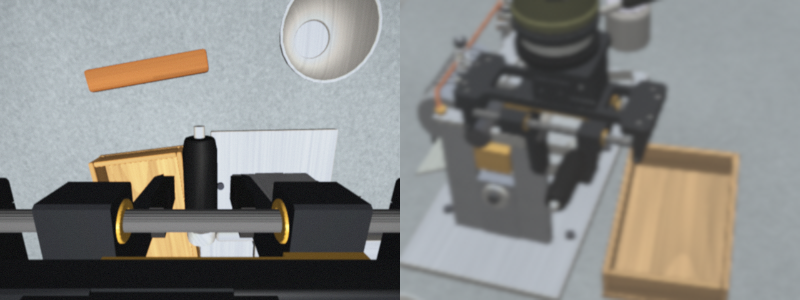

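Opening is 40 mm and still closing; handle lies between the fingers. Keep closing.

{"name": "carry_out", "arguments": {
  "moves": [
    {"rot": [0,0,0],"linear": [0,0,0],"grip": 0.1},
    {"rot": [0,0,0],"linear": [0,0,0],"grip": 0.1},
    {"rot": [0,0,0],"linear": [0,0,0],"grip": 0.1},
    {"rot": [0,0,0],"linear": [0,0,0],"grip": 0.1}
  ]
}}

```text
time_s: 15.6
eef_pos: [0.4883, 0.2746, 0.2002]
tool_rot: [2.259, 2.182, 0.001]
contact_force: [-7.8, -3.7, 21.2]
gripper_width: 0.009
```

```bash
python3 - <<'E'
from rig import sensors,optics,nets
import cv2,numpy as np
f=optics.grab_frame("wrist");g=optics.grab_frame("side")
cv2.imwrite("pics/w3.png",f["img"][:,:,::-1]);cv2.imwrite("pics/s3.png",cv2.resize(g["img"][200:320,240:400,::-1],(800,600),interpolation=2))
E
```

```text
(no output)
```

View pics/w3.png

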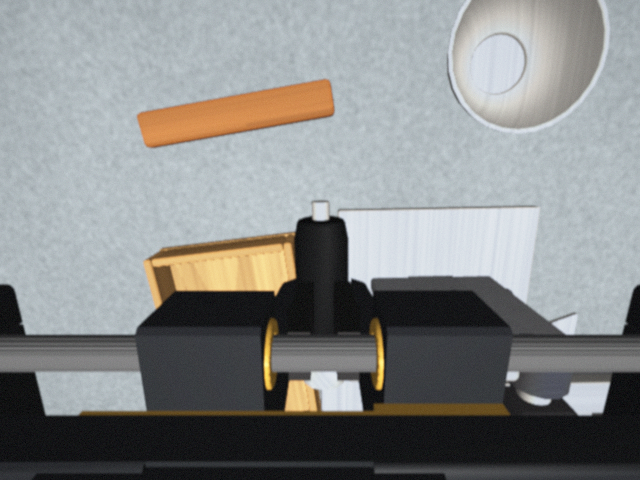

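View pics/s3.png

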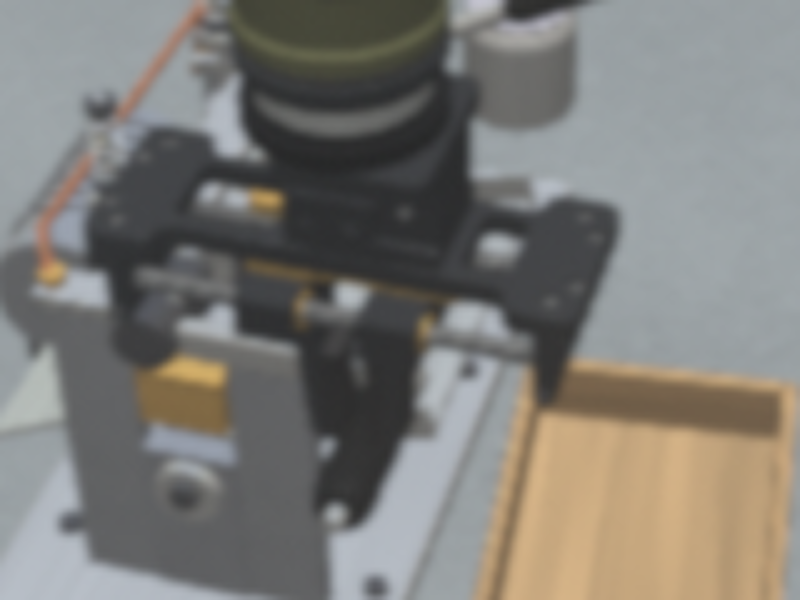

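```bash
python3 - <<'E'
from h import *
for z in (.226,.24,.248,.255): print(z,proj('s',np.array([.4734,-.1091,z])))
for d in (0,.01,.022): print('tips at handle, z',.2002-d,[((proj('s',np.array([x,.2746,.2002-d]))-[240,200])*5).round() for x in (.488-.012,.488+.012)])
import cv2
a=cv2.imread('pics/p1.png')
cv2.imwrite('pics/p1z.png',cv2.resize(a[40:240,540:740],None,fx=3,fy=3))
E
```

```text
0.226 [361.01601251 180.33538595]
0.24 [361.16373518 175.59906493]
0.248 [361.24917629 172.85963085]
0.255 [361.32456054 170.44264248]
tips at handle, z 0.2002 [array([393., 438.]), array([335., 428.])]
tips at handle, z 0.19019999999999998 [array([394., 456.]), array([336., 446.])]
tips at handle, z 0.1782 [array([395., 478.]), array([338., 467.])]
```

View pics/p1z.png

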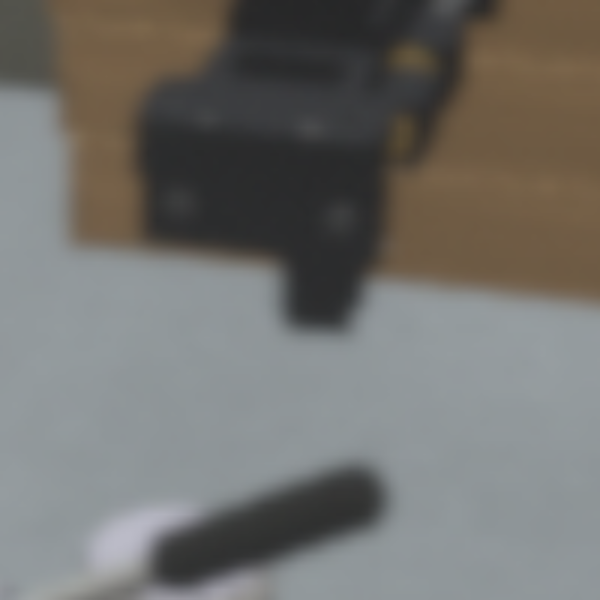

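{"name": "carry_out", "arguments": {
  "moves": [
    {"rot": [0,0,0],"linear": [0,0,-0.01],"grip": 1},
    {"rot": [0,0,0],"linear": [0,0,-0.01],"grip": 1},
    {"rot": [0,0,0],"linear": [0,0,-0.01],"grip": 1},
    {"rot": [0,0,0],"linear": [0,0,-0.01],"grip": 1},
    {"rot": [0,0,0],"linear": [0,0,-0.01],"grip": 1},
    {"rot": [0,0,0],"linear": [0,0,-0.01],"grip": 1},
    {"rot": [0,0,0],"linear": [0,0,0.0],"grip": 1},
    {"rot": [0,0,0],"linear": [0,0,0.014],"grip": 1},
    {"rot": [0,0,0],"linear": [0,0,0.023],"grip": 1},
    {"rot": [0,0,0],"linear": [0,0,0.025],"grip": 1}
  ]
}}

```text
time_s: 16.95
eef_pos: [0.4884, 0.2739, 0.1716]
tool_rot: [-2.26, -2.182, 0.003]
contact_force: [-0.4, 0.3, 0.1]
gripper_width: 0.0882
```

```bash
python3 - <<'E'
from rig import sensors,optics,nets
import cv2,numpy as np
f=optics.grab_frame("wrist");g=optics.grab_frame("side")
cv2.imwrite("pics/w4.png",cv2.hconcat([cv2.resize(f["img"][:,:,::-1],(400,300)),cv2.resize(g["img"][200:320,240:400,::-1],(400,300),interpolation=2)]))
E
```

```text
(no output)
```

View pics/w4.png

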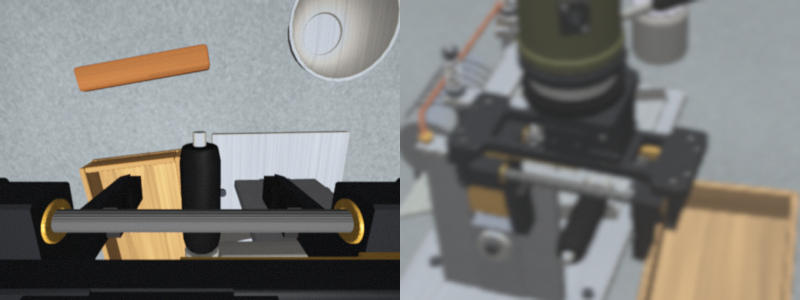

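{"name": "carry_out", "arguments": {
  "moves": [
    {"rot": [0,0,0],"linear": [0,0,0],"grip": 0.15},
    {"rot": [0,0,0],"linear": [0,0,0],"grip": 0.15},
    {"rot": [0,0,0],"linear": [0,0,0],"grip": 0.15},
    {"rot": [0,0,0],"linear": [0,0,0],"grip": 0.15},
    {"rot": [0,0,0],"linear": [0,0,0],"grip": 0.15},
    {"rot": [0,0,0],"linear": [0,0,0],"grip": 0.15},
    {"rot": [0,0,0],"linear": [0,0,0],"grip": 0.15},
    {"rot": [0,0,0],"linear": [0,0,0],"grip": 0.15}
  ]
}}

```text
time_s: 18.05
eef_pos: [0.4876, 0.2742, 0.1724]
tool_rot: [-2.259, -2.182, 0.003]
contact_force: [-4.0, -0.3, 0.0]
gripper_width: 0.0249
```

{"name": "carry_out", "arguments": {
  "moves": [
    {"rot": [0,0,0],"linear": [0,0,0],"grip": 0},
    {"rot": [0,0,0],"linear": [0,0,-0.009],"grip": 0},
    {"rot": [0,0,0],"linear": [0,0.0015,-0.017],"grip": 0},
    {"rot": [0,0,0],"linear": [0,0.0055,-0.034],"grip": 0},
    {"rot": [0,0,0],"linear": [0,0.012,-0.05],"grip": 0},
    {"rot": [0,0,0],"linear": [0,0.021,-0.065],"grip": 0},
    {"rot": [0,0,0],"linear": [0.001,0.032,-0.078],"grip": 0},
    {"rot": [0,0,0],"linear": [0.001,0.032,-0.078],"grip": 0}
  ],
  "squeeze": 40
}}

```text
time_s: 19.05
eef_pos: [0.5208, 0.2736, 0.2514]
tool_rot: [-2.261, -2.181, 0.001]
contact_force: [-4.1, 0.7, -4.1]
gripper_width: 0.0248
```

```bash
python3 - <<'E'
from rig import sensors,optics,nets
import cv2,numpy as np
f=optics.grab_frame("wrist");g=optics.grab_frame("side")
cv2.imwrite("pics/w5.png",cv2.hconcat([cv2.resize(f["img"][:,:,::-1],(400,300)),cv2.resize(g["img"][200:320,240:400,::-1],(400,300),interpolation=2)]))
E
```

```text
(no output)
```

View pics/w5.png

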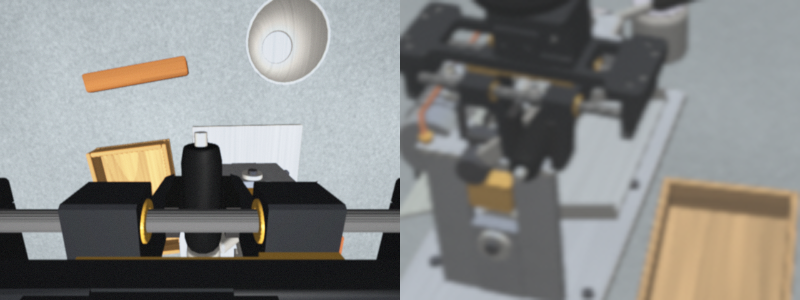

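{"name": "carry_out", "arguments": {
  "moves": [
    {"rot": [0,0,0],"linear": [0,0.006,-0.006],"grip": 0},
    {"rot": [0,0,0],"linear": [0,0.013,-0.011],"grip": 0},
    {"rot": [0,0,0],"linear": [0,0.028,-0.02],"grip": 0},
    {"rot": [0,0,0],"linear": [0.001,0.044,-0.027],"grip": 0},
    {"rot": [0,0,0],"linear": [0.001,0.0605,-0.031],"grip": 0},
    {"rot": [0,0,0],"linear": [0.001,0.07,-0.032],"grip": 0},
    {"rot": [0,0,0],"linear": [0.001,0.078,-0.032],"grip": 0},
    {"rot": [0,0,0],"linear": [0.001,0.078,-0.032],"grip": 0},
    {"rot": [0,0,0],"linear": [0.001,0.078,-0.032],"grip": 0}
  ]
}}

```text
time_s: 20.27
eef_pos: [0.5987, 0.2723, 0.2828]
tool_rot: [2.26, 2.182, -0.0]
contact_force: [-2.8, 0.3, -5.6]
gripper_width: 0.025
```

```bash
python3 - <<'E'
from rig import sensors,optics,nets
import cv2,numpy as np
s=sensors.observe();print(s['eef_pos'],s['contact_force'],s['gripper_width'])
f=optics.grab_frame("wrist");g=optics.grab_frame("side")
cv2.imwrite("pics/w6.png",cv2.hconcat([cv2.resize(f["img"][:,:,::-1],(400,300)),cv2.resize(g["img"][180:300,220:380,::-1],(400,300),interpolation=2)]))
cv2.imwrite("pics/t6.png",optics.grab_frame("top")["img"][:,:,::-1])
E
```

```text
[0.59870817 0.27230751 0.28276949] [-2.7589204   0.34652204 -5.63112788] 0.024981725804340188
```

View pics/w6.png

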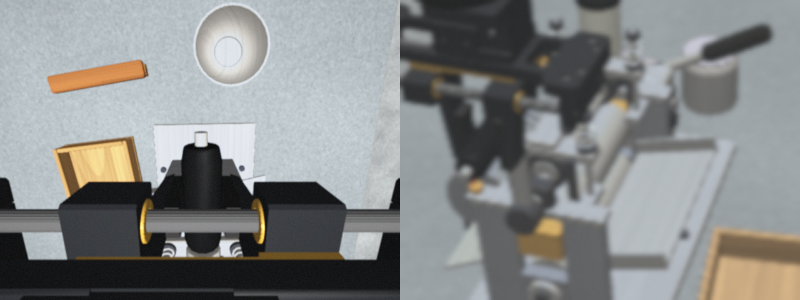

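View pics/t6.png

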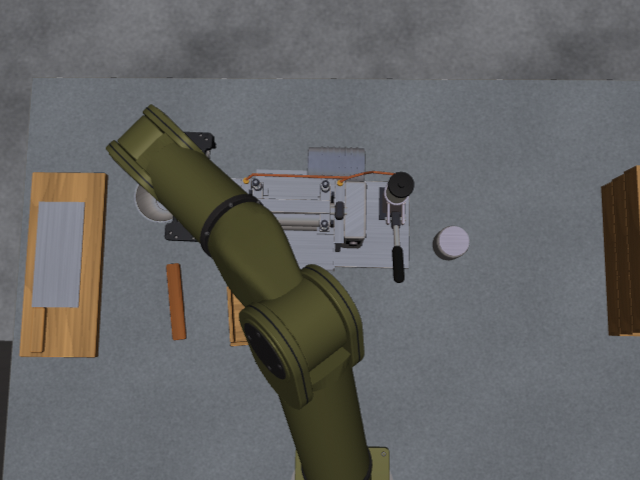

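{"name": "carry_out", "arguments": {
  "moves": [
    {"rot": [0,0,0],"linear": [0,0,0],"grip": 0},
    {"rot": [0,0,0],"linear": [0,0,0],"grip": 0},
    {"rot": [0,0,0],"linear": [0,0,0],"grip": 0}
  ]
}}

```text
time_s: 20.8
eef_pos: [0.5988, 0.2723, 0.2827]
tool_rot: [2.26, 2.182, -0.0]
contact_force: [-3.2, 0.7, -5.2]
gripper_width: 0.0248
```

```bash
python3 - <<'E'
from rig import ctrl,sensors
print(sensors.observe()['eef_pos']);print(ctrl.hand_in())
E
```

```text
[0.59881642 0.27231541 0.28271953]
the job is handed in; nothing more can be done
None
```

I pumped the grease handle through three full strokes, then swung the cam lever upright and handed the job in at 20.8 s with the gripper still holding it.

- **Pump:** on each stroke the force rose to 20–23 N, which shows the handle hit its lower stop. Pictures show the handle fully back up after strokes 1 and 3. I didn't take a picture after stroke 2; I only waited about 0.6 s with the tool lifted clear.
- **Cam lever:** after gripping, the tool moved 111 mm back and 110 mm up, against the 110 mm each way needed for straight up. The pull on the fingers was about 3 N sideways, as expected when upright. The fingers stayed closed on the handle at 25 mm, with the grip set to 40 N. I worked the angle out from the tool's movement and never measured the roller's lift directly.
- **Loose items:** the last pictures show nothing shifted by eye. The arm hid part of the tray and bowl from above, and I didn't measure their positions again.

**Disagreement:** the fingertips were about 25 mm less far forward than stated, close to the reported TCP. The pump stop came about 25 mm lower than I calculated. My first grip on the cam handle closed on top of it and pressed it down with about 21 N. I opened the fingers, lowered the tool about 25 mm and gripped again, and that grip held.

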